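# Find the hidden button in the egg chest's top

## Robot

A 6-joint arm with a two-finger parallel gripper is mounted at the origin on the work surface. World frame = base frame: x ahead of the robot, y to its left, z up, the work surface at z = 0. Lengths are in mm, angles in degrees, forces in N, time in s.
With the tool pointing down it reaches from about 325 to 850 mm from the base axis. Payload 4.4 kg.
Tool frame: the origin (TCP) lies on the centre line of the jaws, within the pads' length; the fingertips stand 25 mm ahead of it and the grasp point (between the pads) lies 6 mm ahead of it; z points along the fingers, y is the line along which they close (so a half turn about z gives the same grasp; the last joint's range is limited). The gripper opens to 94 mm and grips with 3 to 60 N. Pads are 16 mm wide; open, the fingers measure 119 mm over their backs; the gripper's body (75 mm by 177 mm) begins 78 mm behind the grasp point.
Start: joints at [-84.253, 11.837, 88.321, -0, 79.842, -8.623], TCP at [142.69, -557.016, 230.447] pointing down, gripper open.
Joint ranges: [-156.59, 156.59], [-49.26, 127.26], [12.9, 141.05], [-63.56, 243.56], [4.71, 150.69], [-161.64, 161.64]. Speed limits (degrees/s): [159.86, 159.86, 180, 180, 180, 180].

## Interface

Orientations are given as [roll, pitch, yaw] about the fixed x, y, z axes, in that order (R = Rz(yaw) Ry(pitch) Rx(roll)).
In Python, from cell import robot gives the robot as it stands. The module is installed in compiled form; this text tells all that it offers.
- The arm moves only by the tool servo_tool, never from a script. Its argument "commands" is text: rows parted by semicolons, each of 7 numbers parted by spaces: the gripper command: -1 is fully open, 1 is shut, values between are in proportion, then the shift along the tool's x, y, z in cm, then the turn, a rotation vector about the tool's x, y, z in rad. A call has 1 to 5 rows; each row is the pose to reach, as a shift and turn from the pose commanded when the call began, along the tool's axes at that moment; what a row does not reach only later rows make up. A row lasts 1/8 s, in which the tool goes at most 62.5 mm and 10.7 degrees, less where a joint would pass 70% of its speed; a pose out of reach is approached as far as the arm can. A call with a gripper value outside its range is refused whole. The fingers move at their own pace and stop on an object; "force" is the grip in N (left out, the last holds). Time passes only in rows, so rows that repeat a pose let the fingers close. It gives the time, the measured TCP pose, the force, the opening and the grip force at its end, in the units of the state.
- robot.sense(): the state, without advancing time (a new reading comes with each control period).
- robot.read_camera(name): name is "side" or "top" or "wrist"; returns a dict with "pixels" (400x640x3 uint8, blue, green, red), "range_z" (400x640 float32, mm along the optical axis (not along the pixel's ray), 0 where there is no reading), "intrinsics" (3x3 intrinsics, pixels), "extrinsics" (4x4, takes a point from camera to world coordinates); the wrist camera has in their place "tool_from_camera" (4x4, takes a point from camera to tool coordinates, whose origin is the TCP and whose axes are the flange's). Camera axes: x right, y up, looking along -z (the intrinsics and any distortion apply to the point x, -y, -z); pixel columns grow to the right and rows downward; lengths in mm; the calibration is good to about 2 mm. A picture is of the moment at which its call begins: read the wrist's pose just before it.
- robot.close_job(): hands the job in; it is judged then, once.
The state is a dict: "time": time; "joint_pos": joint angles; "qvel": joint speeds; "joint_efforts": joint torques, N m; "eef_pos": TCP position; "tool_rot": TCP orientation; "contact_force": force on the tool from outside, world axes, zero at the start; "wrist_torque": the same for the moment, N m; "grip_width": finger opening in mm; "grasp_force": force on a finger pad.
Only numpy, scipy, OpenCV 4.12 (cv2) and the standard library are available. Lean on these libraries where they do the work, as an engineer would, in place of code of your own. Each camera call takes 0.05 s, during which the arm holds its last target. There are 200 camera calls.

## Task

One of the six identical inlays in the flat top of the wooden chest is a hidden spring button. With closed fingertips feel gently from inlay to inlay for the one that gives, press it down until the catch lets go and the chest's drawer springs open by itself, then let the button come back up. Do not touch the drawer, and do not pick up or push about any of the loose things on the chest and the table.

Things in the scene. Friction and masses are not known exactly. Their poses are not given: they have to be found in the camera images.
- chest: A low wooden keepsake chest, fixed to the table: 210 mm (its x) by 240 mm (its y) by 90 mm high. Origin at the centre of its underside, z up. In its flat top six identical square inlays lie in two rows of three, with 8 mm bars between their openings. Five are blind, one is a spring button. A plain 60 mm strip of the top along the -x edge carries a small ring and a block.
- inlay_1 (a point): Centre of the top face of inlay 1, at x -15, y -68, z 88 mm in the chest's frame; axes as the chest's. Each inlay is 58 mm square with a carved star, its top 2 mm below the chest's top face in a 60 mm square opening with straight walls.
- inlay_2 (a point): Centre of the top face of inlay 2, at x -15, y 0, z 88 mm in the chest's frame; axes as the chest's. Same as inlay 1.
- inlay_3 (a point): Centre of the top face of inlay 3, at x -15, y 68, z 88 mm in the chest's frame; axes as the chest's. Same as inlay 1.
- inlay_4 (a point): Centre of the top face of inlay 4, at x 53, y -68, z 88 mm in the chest's frame; axes as the chest's. Same as inlay 1.
- inlay_5 (a point): Centre of the top face of inlay 5, at x 53, y 0, z 88 mm in the chest's frame; axes as the chest's. Same as inlay 1.
- inlay_6 (a point): Centre of the top face of inlay 6, at x 53, y 68, z 88 mm in the chest's frame; axes as the chest's. Same as inlay 1.
- hidden_button (a joint): How far the hidden button is pressed down: 0 at rest, 0.006 m at the bottom. It is one of the six inlays, a different one each time, not to be told by eye. About 1 N starts it and about 4 N brings it to the bottom; the catch lets go at about 4 mm; it springs back when released. The blind inlays lie on thin felt: they give 1 mm at 15 N and at most 2 mm.
- drawer (a joint): The chest's shallow drawer, whose 216 by 64 mm front without handle lies flush in the chest's +x face. 0 shut, 0.035 m fully out. When the catch lets go, a weak spring slides it out along the chest's +x within half a second and keeps it out.
- drawer_front (a point): Centre of the drawer's front face, 44 mm above the table; moves with the drawer.
- egg_cup_1: A painted egg glued in a wooden egg cup, 48 mm across, 86 mm high, on the table to the +y side of the chest; loose. Origin at the centre of its underside.
- egg_cup_2: Another egg in its cup, 48 mm across, 86 mm high, on the table beyond the chest's drawer side; loose. Origin at the centre of its underside.
- wax_jar: A glass jar with a lid, 54 mm across, 60 mm high, on the table to the -y side of the chest; loose. Origin at the centre of its underside.
- bowl: A small white bowl, 96 mm across, 45 mm high, on the table beyond the chest's drawer side; loose. Origin at the centre of its underside.
- ring_stand: A wooden ring, 38 mm across, 14 mm high, standing on the plain strip of the chest's top; loose. Origin at the centre of its underside.
- block: A small dark wooden block, 22 by 34 by 18 mm, standing on the plain strip of the chest's top; loose. Origin at the centre of its underside.
- brush: A brush, 170 mm long, lying on the table between the robot and the chest; origin on the table under it; loose.

How it is judged:
By the outcome, as a careful person would: the job done as asked, in the order asked, and still so for the second after the job is handed in, with the robot touching nothing.
It also fails if it takes over 51 s, if anything falls off the work surface, if the arm or the gripper's body presses on something with over 40 N, if the wrist force passes 120 N, or if a joint passes its speed limit or range.

## Working session

There is one attempt and no reset: what is moved stays moved. The work goes in short steps, Python scripts to look and compute and a tool call to move; the robot and the scene stay as the last step left them, time stands still between calls to the robot, and variables do not carry over. Pictures are saved under pics/ and viewed, at most 10 in all, crops included, and the job is handed in when it is done.

Besides the shell and the picture viewer there is one more tool, called by a JSON object that holds its "api" and its "payload", one argument or row to a line. servo_tool: Moves the arm, as the interface text tells. Its arguments: {"type":"object","properties":{"commands":{"type":"string"},"force":{"type":"number"}},"required":["commands"]}

```bash
mkdir -p pics
python3 - <<'E'
from cell import robot
import cv2,numpy as np,pickle
s=robot.sense();print({k:np.round(v,2) for k,v in s.items()})
d={}
for n in("top","side"):
    c=robot.read_camera(n);d[n]=c;cv2.imwrite(f"pics/{n}0.png",c["pixels"])
    print(n,np.round(c["intrinsics"],1).tolist(),np.round(c["extrinsics"],3).tolist(),[k for k in c])
pickle.dump(d,open("d.pkl","wb"))
E
```

```text
{'time': np.float64(0.0), 'joint_pos': array([-84.25,  11.88,  88.4 ,   0.  ,  79.84,  -8.62]), 'qvel': array([-0.03, -0.07, -0.1 , -0.02, -0.  , -0.01]), 'joint_efforts': array([  0.  , -37.09, -28.14,   0.07,   0.04,  -0.  ]), 'eef_pos': array([ 142.62, -556.28,  229.33]), 'tool_rot': array([-1.7988e+02, -2.0000e-02,  1.4370e+01]), 'contact_force': array([ 1.07,  0.29, -0.05]), 'wrist_torque': array([-0.06,  0.01, -0.02]), 'grasp_force': np.float64(0.0), 'grip_width': np.float64(93.74)}
top [[375.8, 0.0, 321.0], [0.0, 375.8, 197.1], [0.0, 0.0, 1.0]] [[-0.027, 0.989, -0.145, 472.356], [-0.999, -0.022, 0.032, 54.021], [0.028, 0.146, 0.989, 846.019], [0.0, 0.0, 0.0, 1.0]] ['pixels', 'range_z', 'intrinsics', 'extrinsics']
side [[508.6, 0.0, 312.8], [0.0, 508.6, 199.1], [0.0, 0.0, 1.0]] [[0.974, 0.175, -0.141, 422.598], [-0.224, 0.706, -0.672, -710.846], [-0.018, 0.687, 0.727, 909.952], [0.0, 0.0, 0.0, 1.0]] ['pixels', 'range_z', 'intrinsics', 'extrinsics']
```

View pics/top0.png

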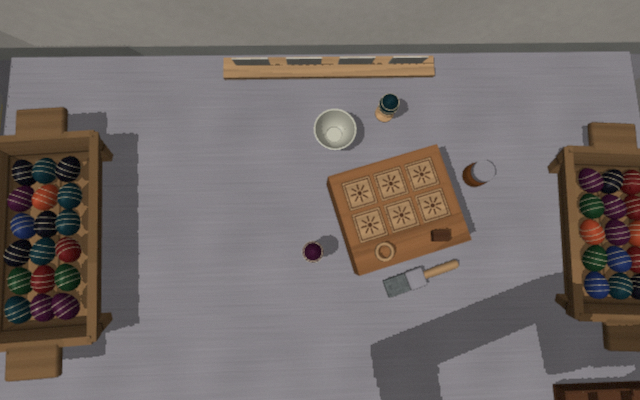

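View pics/side0.png

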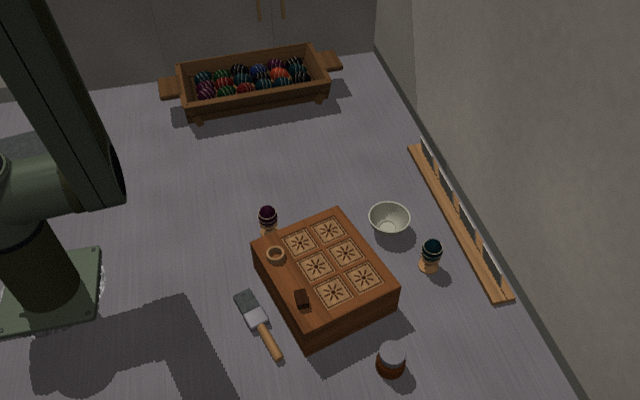

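The top view shows the chest turned about 20°. Inlay 1, 2 and 3 are near (432,205), (401,215) and (370,225); 4, 5 and 6 are near (422,173), (391,183) and (360,193). The ring is at (385,252) and the block at (441,235). The side view agrees: egg cup at (268,215), jar at (391,358), bowl and second egg beyond.

```bash
cat > h.py <<'E'
import numpy as np
def ray(c,uv,z):
    K=c["intrinsics"];E=c["extrinsics"]
    d=np.linalg.solve(K,[uv[0],uv[1],1.]);d=E[:3,:3]@(d*[1,-1,-1]);o=E[:3,3]
    return (o+d*(z-o[2])/d[2])
L=np.array([[-15,-68],[-15,0],[-15,68],[53,-68],[53,0],[53,68]],float)
def fit(P):
    A=L-L.mean(0);B=P-P.mean(0);H=A.T@B
    a=np.arctan2(H[0,1]-H[1,0],H[0,0]+H[1,1]);R=np.array([[np.cos(a),-np.sin(a)],[np.sin(a),np.cos(a)]])
    t=P.mean(0)-R@L.mean(0);return a,R,t,P-(L@R.T+t)
E
python3 - <<'E'
import pickle,cv2,numpy as np
from h import *
d=pickle.load(open("d.pkl","rb"))
G={"top":[(432,205),(401,215),(370,225),(422,173),(391,183),(360,193)],
"side":[(333,292),(316,265),(299,242),(364,278),(345,252),(328,231)]}
for n in G:
    c=d[n];im=c["pixels"];hsv=cv2.cvtColor(im,cv2.COLOR_BGR2HSV)
    print([hsv[v,u+6].tolist() for u,v in G[n]])
    P=[]
    g=cv2.cvtColor(im,cv2.COLOR_BGR2GRAY)
    for u,v in G[n]:
        p=np.array([u,v],float)
        for _ in range(4):   # centroid of dark star
            x,y=np.round(p).astype(int);r=9
            w=g[y-r:y+r+1,x-r:x+r+1].astype(float);w=np.clip(np.percentile(w,70)-w,0,None)
            yy,xx=np.mgrid[-r:r+1,-r:r+1];w=w*(xx**2+yy**2<=r*r)
            p=np.array([x+(w*xx).sum()/w.sum(),y+(w*yy).sum()/w.sum()])
        P.append(p)
    W=np.array([ray(c,p,88)[:2] for p in P])
    a,R,t,res=fit(W);print(n,np.round(P,1).tolist(),"yaw",np.degrees(a),"t",t,"res",np.abs(res).max());print(np.round(W,1).tolist(), np.round(L@R.T+t,1).tolist())
    for p in P: 
        u,v=np.round(p).astype(int);z=c["range_z"][v,u];K=c["intrinsics"];q=c["extrinsics"][:3,:3]@(z*np.linalg.solve(K,[p[0],p[1],1])*[1,-1,-1])+c["extrinsics"][:3,3];print(np.round(q,1))
    # loose tops on the strip
    if n=="top":
        for nm,uv,z in(("ring",(385,252),104),("block",(441,235),108),("egg1",(313,252),86),("egg2",(390,102),86),("jar",(486,171),60)): 
            q=ray(c,uv,z)[:2];print(nm,q,R.T@(q-t))
E
```

```text
[[15, 109, 166], [16, 108, 168], [16, 108, 170], [15, 117, 140], [16, 111, 165], [16, 107, 171]]
top [[431.9, 204.0], [401.1, 214.5], [369.5, 223.9], [420.8, 173.0], [390.5, 182.7], [358.9, 192.0]] yaw 15.894616958303926 t [ 559.29594486 -128.21310637] res 1.0820422500938776
[[564.0, -197.4], [543.8, -132.4], [526.2, -67.0], [629.1, -178.7], [610.2, -114.4], [592.2, -48.2]] [[563.5, -197.7], [544.9, -132.3], [526.2, -66.9], [628.9, -179.1], [610.3, -113.7], [591.6, -48.3]]
[ 563.9 -197.4   88. ]
[ 543.9 -132.7   86.7]
[526.4 -67.4  85.2]
[ 629.6 -179.5   85.5]
[ 610.4 -114.7   86.9]
[592.1 -48.   88.9]
ring [469.20646964 -92.43721727] [-76.84718634  59.08077301]
block [ 499.41929837 -204.4544044 ] [-78.4675027  -56.92801894]
egg1 [473.01267978  48.74752879] [-34.52039338 193.82520648]
egg2 [ 785.48654183 -123.12451716] [218.93626802 -57.05252357]
jar [ 636.38568354 -329.69855904] [  18.96177886 -214.89454714]
[[15, 133, 115], [15, 128, 126], [15, 126, 136], [15, 133, 94], [15, 121, 139], [12, 147, 85]]
side [[333.2, 291.8], [316.2, 265.8], [300.3, 242.2], [363.9, 277.1], [345.4, 252.4], [329.0, 229.8]] yaw 15.403807190097519 t [ 562.411191   -125.42731523] res 0.724237289090297
[[565.7, -195.7], [548.2, -129.3], [530.0, -63.6], [632.0, -177.2], [613.1, -110.9], [595.5, -45.6]] [[566.0, -195.0], [548.0, -129.4], [529.9, -63.9], [631.6, -176.9], [613.5, -111.3], [595.4, -45.8]]
[ 565.8 -195.4   87.5]
[ 548.3 -129.1   87.6]
[529.7 -65.4  90.3]
[ 631.8 -177.7   88.8]
[ 613.3 -110.    86.8]
[595.4 -45.9  88.4]
```

{"api": "servo_tool", "payload": {
  "commands": "1 5 -2.45 0.4 0 0 0;1 10 -4.9 0.8 0 0 0;1 15 -7.35 1.2 0 0 0;1 20 -9.8 1.6 0 0 0;1 25 -12.25 2 0 0 0",
  "force": 20
}}

```text
time: 0.72
eef_pos: [355.4, -374.7, 210.0]
tool_rot: [-180.0, 0.0, 14.4]
contact_force: [0.3, -0.3, -1.0]
grip_width: 47.4
grasp_force: 0.0
```

{"api": "servo_tool", "payload": {
  "commands": "1 5 -2.45 1 0 0 0;1 10 -4.9 2 0 0 0;1 15 -7.35 4 0 0 0;1 20 -9.8 6 0 0 0;1 24.8 -12.25 7.5 0 0 0"
}}

```text
time: 1.35
eef_pos: [564.9, -194.4, 133.9]
tool_rot: [-179.9, 0.1, 14.4]
contact_force: [-0.1, -0.9, 0.1]
grip_width: 0.6
grasp_force: 0.0
```

{"api": "servo_tool", "payload": {
  "commands": "1 0 0 0 0 0 0.02;1 0 0 0 0 0 0.02"
}}

```text
time: 1.6
eef_pos: [563.8, -196.1, 135.0]
tool_rot: [-180.0, 0.1, 13.3]
contact_force: [-0.7, -1.0, -0.1]
grip_width: 0.4
grasp_force: 0.0
```

{"api": "servo_tool", "payload": {
  "commands": "1 0 0 0.8 0 0 -0.04;1 0 0 1.6 0 0 -0.04;1 0 0 1.8 0 0 -0.04;1 0 0 1.8 0 0 -0.04"
}}

```text
time: 2.1
eef_pos: [563.9, -196.6, 117.4]
tool_rot: [-180.0, 0.0, 15.4]
contact_force: [-0.1, 0.1, -0.2]
grip_width: 0.5
grasp_force: 0.0
```

Run:
```python
from cell import robot
import cv2,numpy as np
s=robot.sense();print(s["eef_pos"],s["tool_rot"],s["contact_force"])
c=robot.read_camera("side")["pixels"];w=robot.read_camera("wrist")["pixels"]
a=cv2.resize(c[180:340,230:430],None,fx=3,fy=3);cv2.imwrite("pics/s1.png",a);cv2.imwrite("pics/w1.png",w)
```

```text
[ 563.89192422 -196.57516054  117.44668666] [-1.79992297e+02  1.04501003e-02  1.54473256e+01] [-0.10608698  0.05303216 -0.17998359]
```

View pics/s1.png

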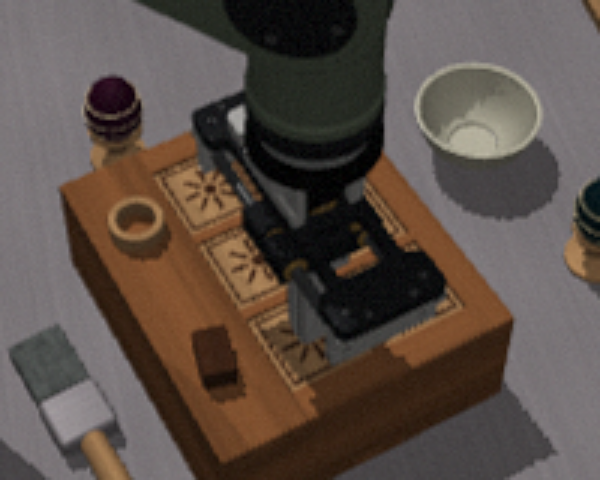

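View pics/w1.png

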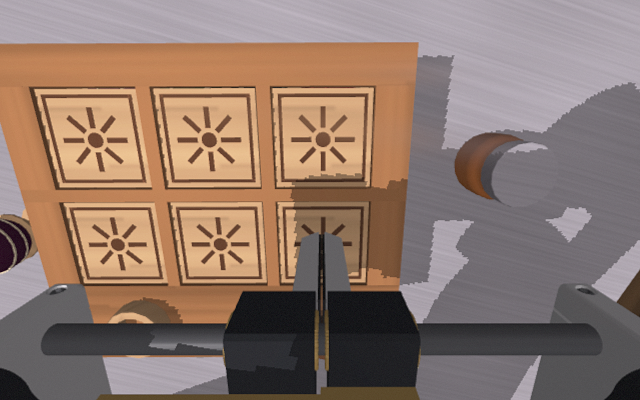

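The side crop shows the closed fingers over inlay 1, with the tip near (320,340), clear of the block at (215,355). In the wrist view the tip, at (322,240), is centred on inlay 1 and square to the chest. Next I feel downwards.

{"api": "servo_tool", "payload": {
  "commands": "1 0 0 0.2 0 0 0;1 0 0 0.35 0 0 0;1 0 0 0.45 0 0 0;1 0 0 0.45 0 0 0"
}}

```text
time: 2.7
eef_pos: [564.3, -196.0, 113.2]
tool_rot: [-180.0, 0.0, 15.5]
contact_force: [-1.1, 2.0, 2.0]
grip_width: 0.6
grasp_force: 1.0
```

{"api": "servo_tool", "payload": {
  "commands": "1 0 0 0.05 0 0 0;1 0 0 0.05 0 0 0"
}}

```text
time: 2.95
eef_pos: [564.3, -196.0, 112.9]
tool_rot: [-180.0, 0.0, 15.5]
contact_force: [-1.8, 1.1, 5.0]
grip_width: 0.2
grasp_force: 2.5
```

{"api": "servo_tool", "payload": {
  "commands": "1 0 0 0.05 0 0 0;1 0 0 0.05 0 0 0"
}}

```text
time: 3.2
eef_pos: [564.3, -196.0, 112.8]
tool_rot: [-180.0, -0.0, 15.5]
contact_force: [-3.1, 1.5, 6.5]
grip_width: 0.5
grasp_force: 3.5
```

Inlay 1 is stiff, 6.5 N at about 0.5 mm, so it is blind. I test the others at the same commanded depth.

{"api": "servo_tool", "payload": {
  "commands": "1 0 0 -1.2 0 0 0;1 0 -1 -1.2 0 0 0;1 0 -6 -1.2 0 0 0;1 0 -6.8 -1.2 0 0 0;1 0 -6.8 -0.6 0 0 0"
}}

```text
time: 3.82
eef_pos: [546.5, -130.2, 118.2]
tool_rot: [179.9, -0.1, 15.6]
contact_force: [0.1, 0.1, 0.3]
grip_width: 0.3
grasp_force: 0.0
```

{"api": "servo_tool", "payload": {
  "commands": "1 0 0 0.3 0 0 0;1 0 0 0.5 0 0 0;1 0 0 0.6 0 0 0;1 0 0 0.6 0 0 0"
}}

```text
time: 4.32
eef_pos: [546.3, -131.3, 112.1]
tool_rot: [180.0, -0.0, 15.5]
contact_force: [-0.0, -0.9, 2.1]
grip_width: 0.1
grasp_force: 0.7
```

{"api": "servo_tool", "payload": {
  "commands": "1 0 0 0.1 0 0 0;1 0 0 0.1 0 0 0"
}}

```text
time: 4.58
eef_pos: [546.3, -131.1, 111.2]
tool_rot: [179.9, -0.0, 15.5]
contact_force: [-1.2, -1.2, 3.8]
grip_width: 0.5
grasp_force: 1.3
```

Inlay 2 gives softly, so it is the button. I press further.

{"api": "servo_tool", "payload": {
  "commands": "1 0 0 0.1 0 0 0;1 0 0 0.2 0 0 0;1 0 0 0.25 0 0 0;1 0 0 0.3 0 0 0;1 0 0 0.3 0 0 0"
}}

```text
time: 5.2
eef_pos: [546.5, -130.7, 108.1]
tool_rot: [180.0, -0.0, 15.5]
contact_force: [-0.4, -3.1, 4.3]
grip_width: 0.4
grasp_force: 1.6
```

{"api": "servo_tool", "payload": {
  "commands": "1 0 0 0.05 0 0 0;1 0 0 0.05 0 0 0;1 0 0 0.05 0 0 0"
}}

```text
time: 5.58
eef_pos: [546.4, -130.7, 107.6]
tool_rot: [180.0, -0.0, 15.5]
contact_force: [0.2, -2.5, 3.6]
grip_width: 0.3
grasp_force: 1.7
```

Run:
```python
from cell import robot
import cv2
c=robot.read_camera("top")["pixels"]
cv2.imwrite("pics/t2.png",cv2.resize(c[80:300,290:520],None,fx=2.5,fy=2.5))
```

```text
(no output)
```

View pics/t2.png

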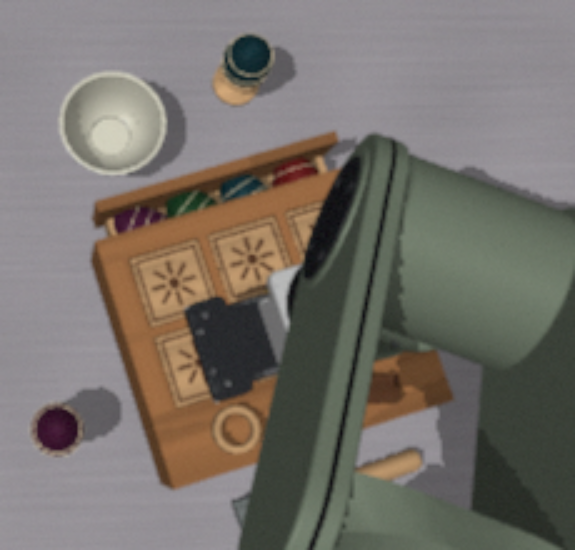

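The drawer is open, with its front at (215,180) and eggs visible inside; the bowl at (110,125) is clear of it. I lift straight up.

{"api": "servo_tool", "payload": {
  "commands": "1 0 0 -0.3 0 0 0;1 0 0 -0.8 0 0 0;1 0 0 -3 0 0 0;1 0 0 -7 0 0 0;1 0 0 -11 0 0 0"
}}

```text
time: 6.25
eef_pos: [544.7, -129.2, 217.2]
tool_rot: [-179.8, 0.2, 15.5]
contact_force: [-0.0, -1.3, 0.0]
grip_width: 0.7
grasp_force: 0.0
```

{"api": "servo_tool", "payload": {
  "commands": "1 -4 3 -3 0 0 0;1 -8 7 -3 0 0 0;1 -12 12 -3 0 0 0;1 -12 17 -3 0 0 0;1 -12 22 -3 0 0 0"
}}

```text
time: 6.88
eef_pos: [488.7, -374.9, 246.7]
tool_rot: [-179.8, 0.0, 15.5]
contact_force: [-0.1, -0.6, 0.5]
grip_width: 0.4
grasp_force: 0.0
```

{"api": "servo_tool", "payload": {
  "commands": "1 0 0 0 0 0 0;1 0 0 0 0 0 0;1 0 0 0 0 0 0;1 0 0 0 0 0 0"
}}

```text
time: 7.38
eef_pos: [489.5, -373.3, 247.8]
tool_rot: [-180.0, -0.0, 15.6]
contact_force: [-0.8, 0.0, 0.0]
grip_width: 0.5
grasp_force: 0.0
```

Run:
```python
from cell import robot
import cv2
c=robot.read_camera("top")["pixels"]
cv2.imwrite("pics/t3.png",cv2.resize(c[80:300,290:520],None,fx=2.5,fy=2.5))
```

```text
(no output)
```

View pics/t3.png

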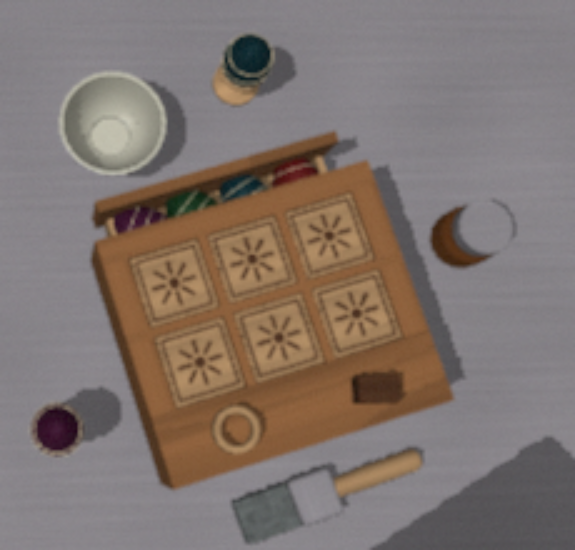

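The drawer is open at (215,180), the button at (278,338) is back up, and the loose things are where they were. The arm is clear, so I hand the job in.

```bash
python3 -c "
from cell import robot
print(robot.close_job())"
```

```text
the job is handed in; nothing more can be done
None
```

Inlay 2 was the hidden button: pressing it sprang the drawer open, the button came back up, nothing else was moved, and I handed the job in at about 7.4 s.

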